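# Set the lid press with its coaxial coarse and fine drive

## Task

Set the lid press on the foil tray: turn the large outer ring clockwise, feeling for it, only until the pad just touches the tray lid, without pressing. Then turn the small inner knob clockwise to press the lid down gently with about 12 N, let go, and leave the bottles and the other things where they stand.

Things in the scene. Friction and masses are not known exactly. Their poses are not given: they have to be found in the camera images.
- press: Grey bench lid press, fixed: base 240 x 260 x 30 mm, origin under the centre of its tray bed on the table top, z up; column 70 x 50 mm at local (0, +135) mm and an overarm, 280 mm high. Under the pad lies a closed foil tray, 190 x 150 mm, 42 mm high, with a white lid.
- pad_start (a point): Centre of the underside of the 140 x 110 mm press pad as it hangs at the start, 117 mm above the table (this point does not move with the pad). The tray lid lies 14 to 36 mm lower; the bed height differs from start to start and is not measured: feel for it. The pad sits on springs, 1.3 N per mm of travel after touching.
- drive: Grey drive box of the press, fixed, 120 x 120 x 60 mm, beside the press on its -y side; origin under its centre on the table top. On its top sits the coaxial pair of round controls, ring below and knob above, on one vertical axis through its centre.
- ring_grip (a point): Point on the vertical axis at the grip height (84 mm above the table) of the large outer ring: black ribbed disc, diameter 60 mm, from 64 to 92 mm above the table, clear all round. The small knob stands on top of it up to 130 mm.
- knob_grip (a point): Point on the same vertical axis at the grip height (118 mm above the table) of the small inner knob: ribbed metal cylinder, diameter 26 mm, from 96 to 130 mm above the table. It turns on its own, the ring does not follow.
- ring (a joint): Angle of the large ring (rad), 0 at the start, positive clockwise seen from above; range -0.4 to 2.2. Clockwise lowers the pad by 24 mm per rad. Stiff: about 0.48 N m of friction, stays where it is left; at rest the friction may show with either sign, so compare with the level of the free turn. Once the pad touches, the moment against clockwise turning grows by 0.75 N m per rad (pad force 31 N per rad).
- knob (a joint): Angle of the small knob (rad), 0 at the start, positive clockwise seen from above; range -2.0 to 4.5. Clockwise lifts the tray bed towards the pad by 6 mm per rad, so the pad's force on the lid grows by 7.8 N per rad once it touches. About 0.15 N m of friction, stays where it is left.
- juice_a: Bystander: loose brown glass bottle with green cap, diameter 58 mm, 190 mm high, behind the gap between press and drive box; origin under its centre.
- juice_b: Bystander: loose bottle like the other one, to the left of the press; origin under its centre.
- jar: Bystander: loose glass jar with steel lid, diameter 68 mm, 85 mm high, to the right of the drive box; origin under its centre.
- tray_b: Bystander: loose closed foil tray 190 x 150 x 42 mm on the table to the right; origin under its centre.
- cup: Bystander: loose empty white cup, diameter 72 mm, 80 mm high, behind the press; origin under its centre.
Not all that is in view belongs to the job. Of the things shaped like the drive, the grey one is meant.

How it is judged (in metres and radians):
On the way:
1. the ring alone has brought the pad into light touch with the lid (1 to 10 N), the knob still within 0.15 rad of its start (contact force between press and anything else between 1 and 10 N and value of joint knob between -0.15 and 0.15 rad and value of joint ring above 0.4 rad), for 0.3 s.
At the end, for the whole second after the job is handed in: The pad presses the tray lid with 9 to 16.5 N, the small knob has been turned at least 0.25 rad clockwise from its start, and the bottles, jar and cup stand upright (within 0.2 rad) (contact force between press and anything else between 9 and 16.5 N and value of joint knob above 0.25 rad and angle between each of juice_a, juice_b, jar, cup's own z axis and vertical below 0.2 rad); the robot touches nothing.
It fails at once if the press is forced: more than 22 N on the tray (contact force between press and anything else above 22 N).
It fails at once if the ring is used to press: more than 12 N while the knob is still turned less than 0.2 rad (contact force between press and anything else above 12 N and value of joint knob below 0.2 rad).
It fails at once if a bottle, the jar, the cup or the other tray is moved more than 30 mm (distance of any of juice_a, juice_b, jar, tray_b, cup from where it was at the start of the episode above 0.03 m).
It also fails if it takes over 61 s, if anything falls off the work surface, if the arm or the gripper's body presses on something with over 40 N, if the wrist force passes 120 N, or if a joint passes its speed limit or range.

## Robot

A 6-joint arm with a two-finger parallel gripper is mounted at the origin on the work surface. World frame = base frame: x ahead of the robot, y to its left, z up, the work surface at z = 0. Lengths are in m, angles in degrees, forces in N, time in s.
With the tool pointing down it reaches from about 0.325 to 0.9 m from the base axis. Payload 6.1 kg.
Tool frame: the origin (TCP) lies on the mounting face of the last link; the fingertips stand manip.tip_extent ahead of it and the grasp point (between the pads) lies 164 mm ahead of it (manip.tip_extent is the distance from the TCP to the fingertips, in m); z points along the fingers, y is the direction in which the jaws open and shut (so a half turn about z gives the same grasp; the last joint's range is limited). The gripper opens to 87 mm and grips with 3 to 60 N. Pads are 19 mm wide; open, the fingers measure 117 mm over their backs; the gripper's body (75 mm by 190 mm) begins 51 mm behind the grasp point.
Start: joints at [-76.725, 12.628, 87.462, -0, 79.91, -7.225], TCP at [0.219, -0.585, 0.405] pointing down, gripper open.
Joint ranges: [-170.65, 170.65], [-52.31, 119.04], [5.05, 147.46], [-71.25, 251.25], [11.57, 151.72], [-153.62, 153.62]. Speed limits (degrees/s): [147.25, 147.25, 172.46, 180, 180, 180].

## Interface

Orientations are given as a 3x3 rotation matrix whose columns are the frame's x, y, z axes.
In Python, from plant import manip gives the robot as it stands.
- The arm moves only by the tool servo_tool, never from a script. Its argument "motion" is a list of rows, each a list of 2 entries, a list of its own where there are three numbers: the shift along the tool's x, y, z in m, then the turn, a rotation vector about the tool's x, y, z in rad. In form: [[[dx, dy, dz], [ax, ay, az]], ...]. A call has 1 to 20 rows; each row is the pose to reach, as a shift and turn from the pose measured when the call began, along the tool's axes at that moment; what a row does not reach only later rows make up. A row lasts 1/12 s, in which the tool goes at most 41.7 mm and 7.16 degrees, less where a joint would pass 70% of its speed; a pose out of reach is approached as far as the arm can. A call with a gripper value outside its range is refused whole. "gripper" is the finger opening in m, from 0 to 0.087, set as the call begins (left out, the last holds). The fingers move at their own pace and stop on an object; "squeeze" is the grip in N (left out, the last holds). Time passes only in rows, so rows that repeat a pose let the fingers close. It gives the time, the measured TCP pose, the force and the opening at its end, in the units of the state.
- manip.get_state(): the state, without advancing time (a new reading comes with each control period).
- manip.camera(name): name is "scene" or "top"; returns the picture (420x560x3 uint8, blue, green, red); there is no depth.
- manip.camera_info(name): a dict with "vfov" (degrees; the focal length in pixels is half the picture's height over the tangent of half this angle, whatever the lens; pixels are square), "cx", "cy" (the principal point, pixels), "D" ([k1, k2, p1, p2, k3] as OpenCV has them; the pictures are not rectified), "cam_to_world" (4x4, takes a point from camera to world coordinates). Camera axes: x right, y down, z forward; pixel columns grow to the right and rows downward; lengths in m; the calibration is good to about 2 mm. A picture is of the moment at which its call begins. camera_info takes no time and is no camera call.
- manip.finish_job(): hands the job in, once; it reports no verdict.
Trained networks look in the newest picture that a camera, given by its name, has taken for a name from the list of things; names that differ only in an ending like _2 or _b are one class to them, and where a whole thing is asked for, a point or a joint stands for the part that bears it (a point fixed in the world has none). Each returns a list of dicts, best first, with "score" (0 to 1); they miss things now and then, are a little off and sometimes report something else, mostly with a low value. They report only what shows in the picture. A call takes as long as a camera call. They do not tell look-alikes from the thing itself.
- manip.spot_in(label, camera): "box" ([left, top, right, bottom] as shares, 0 to 1, of the picture: columns of its width, rows of its height, round what is visible of it).
The state is a dict: "clock": time; "joint_positions": joint angles; "qd": joint speeds; "effort": joint torques, N m; "tool_pos": TCP position; "tool_rot": TCP orientation; "contact_force": force on the tool from outside, world axes, zero at the start; "moment": the same for the moment, N m; "width": finger opening in m.
Only numpy, scipy, OpenCV 4.12 (cv2) and the standard library are available. Lean on these libraries where they do the work, as an engineer would, in place of code of your own. Each camera call takes 0.05 s, during which the arm holds its last target.

## Working session

There is one attempt and no reset: what is moved stays moved. The work goes in short steps, Python scripts to look and compute and a tool call to move; the robot and the scene stay as the last step left them, time stands still between calls to the robot, and variables do not carry over. Pictures are saved under pics/ and viewed, and the job is handed in when it is done.

Besides the shell and the picture viewer there is one more tool, called as a command line: name --argument value ..., lists and objects as JSON in quotes. servo_tool: Moves the arm, as the interface text tells. Its arguments: {"type":"object","properties":{"motion":{"type":"array"},"gripper":{"type":"number"},"squeeze":{"type":"number"}},"required":["motion"]}

```bash
mkdir -p pics; ls
python3 - <<'E'
from plant import manip
import cv2,numpy as np
s=manip.get_state()
for k in s: print(k,np.round(s[k],4).tolist())
print(manip.tip_extent)
for c in("scene","top"):
    im=manip.camera(c);cv2.imwrite(f"pics/{c}0.png",im)
    i=manip.camera_info(c);print(c,i["vfov"],i["cx"],i["cy"],i["D"],np.round(i["cam_to_world"],4).tolist())
    for n in("drive","ring_grip","knob_grip","press","juice_a","jar"):
        print(n,[(round(d["score"],2),(np.array(d["box"])*[560,420,560,420]).round().tolist()) for d in manip.spot_in(n,c)[:3]])
print(manip.get_state()["clock"])
E
```

```text
pics
clock 0.0
joint_positions [-76.7246, 12.6739, 87.5266, -0.0004, 79.9122, -7.2231]
qd [0.0305, -0.0038, -0.0281, -0.0098, 0.0366, 0.0407]
effort [0.0008, -49.4612, -38.7372, 0.0699, 0.0571, -0.0002]
tool_pos [0.2188, -0.5851, 0.4036]
tool_rot [[0.9367, 0.3502, -0.0005], [0.3502, -0.9367, 0.0019], [0.0002, -0.002, -1.0]]
contact_force [0.2423, -1.0113, 0.3066]
moment [0.0413, 0.0106, 0.0197]
width 0.087
0.1822
scene 54.727865184218004 278.16494638812657 208.4337532647121 [-0.10023206  0.          0.          0.          0.        ] [[-0.7404, 0.5088, -0.4393, 1.0732], [0.6722, 0.5573, -0.4874, 0.6312], [-0.0032, -0.6562, -0.7546, 1.05], [0.0, 0.0, 0.0, 1.0]]
drive [(0.82, [169.0, 181.0, 224.0, 228.0]), (0.67, [238.0, 179.0, 286.0, 228.0]), (0.57, [261.0, 138.0, 309.0, 184.0])]
ring_grip [(0.9, [238.0, 182.0, 285.0, 228.0]), (0.85, [262.0, 141.0, 305.0, 183.0]), (0.59, [249.0, 185.0, 364.0, 322.0])]
knob_grip [(0.94, [171.0, 182.0, 217.0, 228.0]), (0.68, [264.0, 138.0, 309.0, 183.0]), (0.57, [233.0, 182.0, 286.0, 225.0])]
press [(0.6, [253.0, 186.0, 363.0, 321.0]), (0.52, [240.0, 1
[... 283 characters left out ...]
.         0.        ] [[-0.0135, -0.9928, 0.1187, 0.4073], [-0.9997, 0.0111, -0.0211, -0.0004], [0.0196, -0.1189, -0.9927, 1.1701], [0.0, 0.0, 0.0, 1.0]]
drive [(0.89, [331.0, 123.0, 386.0, 179.0]), (0.85, [276.0, 189.0, 330.0, 243.0]), (0.78, [320.0, 270.0, 371.0, 319.0])]
ring_grip [(0.95, [276.0, 191.0, 334.0, 244.0]), (0.77, [330.0, 127.0, 384.0, 184.0]), (0.7, [319.0, 272.0, 372.0, 321.0])]
knob_grip [(0.89, [329.0, 124.0, 384.0, 184.0]), (0.74, [277.0, 190.0, 330.0, 244.0]), (0.69, [318.0, 269.0, 371.0, 319.0])]
press [(0.76, [114.0, 141.0, 281.0, 248.0])]
juice_a [(0.87, [261.0, 125.0, 285.0, 158.0])]
jar [(0.59, [346.0, 206.0, 373.0, 236.0]), (0.53, [300.0, 210.0, 311.0, 219.0])]
0.7
```

View pics/scene0.png

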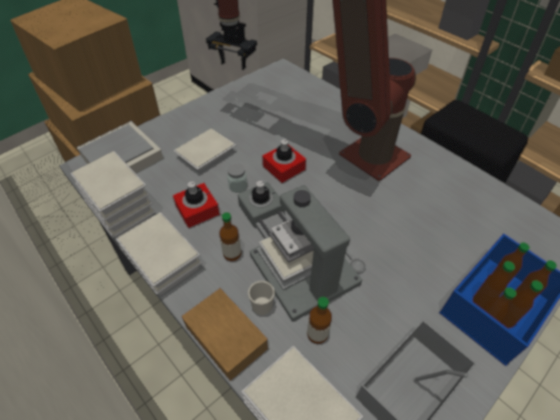

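View pics/top0.png

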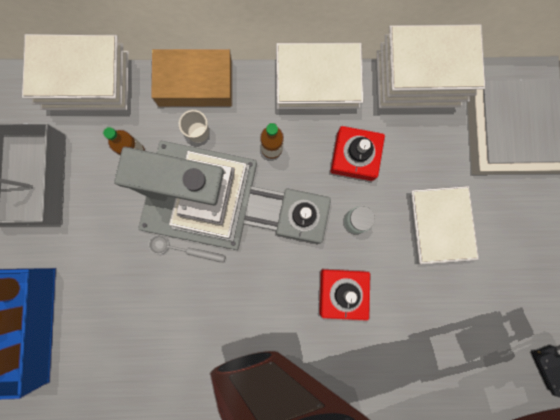

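Run:
```python
import cv2,numpy as np
a=cv2.imread("pics/top0.png")[110:330,250:400];b=cv2.imread("pics/scene0.png")[125:235,160:320]
a=cv2.resize(a,None,fx=2.6,fy=2.6,interpolation=cv2.INTER_CUBIC);b=cv2.resize(b,(400,275),interpolation=cv2.INTER_CUBIC)
o=np.zeros((575,795,3),np.uint8);o[:a.shape[0],:a.shape[1]]=a;o[:275,395:795]=b
cv2.imwrite("pics/crop0.png",o)
```

```text
(no output)
```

View pics/crop0.png

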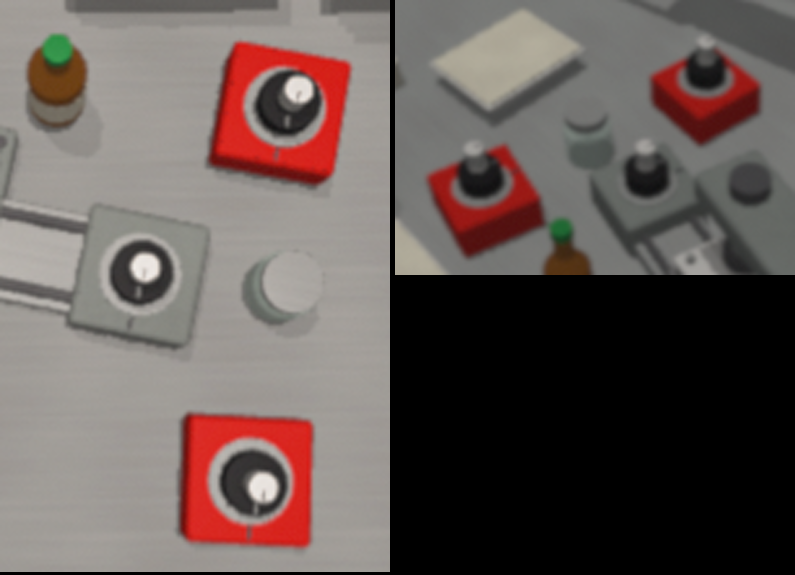

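The picture shows three controllers shaped like the drive: grey at top-view (303,215), red at (358,152) and red at (346,295). The grey one fits: it is the grey colour asked for and its rails join it to the press. The jar is at (361,220), juice_a at (271,140), and the press overarm at about (170,175). The crop confirms the grey one, with its knob on its ring.

```bash
cat > h.py <<'E'
from plant import manip
import cv2,numpy as np
def ray(c,uv):
    i=manip.camera_info(c);f=210/np.tan(np.radians(i["vfov"]/2));K=np.array([[f,0,i["cx"]],[0,f,i["cy"]],[0,0,1]])
    p=cv2.undistortPoints(np.array([[uv]],float),K,np.array(i["D"]))[0,0];T=np.array(i["cam_to_world"])
    return T[:3,3],T[:3,:3]@np.array([p[0],p[1],1])
def atz(c,uv,z):
    o,d=ray(c,uv);return (o+d*(z-o[2])/d[2])[:2]
def proj(c,P):
    i=manip.camera_info(c);f=210/np.tan(np.radians(i["vfov"]/2));K=np.array([[f,0,i["cx"]],[0,f,i["cy"]],[0,0,1]])
    W=np.linalg.inv(np.array(i["cam_to_world"]))
    return cv2.projectPoints(np.atleast_2d(P).astype(float),cv2.Rodrigues(W[:3,:3])[0],W[:3,3],K,np.array(i["D"]))[0][:,0]
E
python3 - <<'E'
from h import *
print("knobtop top",atz("top",(305.8,212.7),.13),"ringtop",atz("top",(304.2,214.8),.092))
print("knobtop scene",atz("scene",(260.2,183.5),.13))
for n,uv in dict(c1=(286,189),c2=(330,198),c3=(321,243),c4=(277,234)).items(): print(n,atz("top",uv,.06))
print("jar",atz("top",(362,219),.085),"juice_a",atz("top",(272,128),.19), "arm end",atz("top",(222,180),.28),atz("top",(217,203),.28))
im=cv2.imread("pics/top0.png");c=im[170:260,260:350].copy()
c=cv2.resize(c,None,fx=6,fy=6,interpolation=cv2.INTER_CUBIC)
XY=np.array([0.394,-0.065])
XY=np.mean([atz("top",(305.8,212.7),.13),atz("top",(304.2,214.8),.092)],axis=0)
for z,r,col in((.13,.013,(0,0,255)),(.092,.03,(0,255,0))):
    a=np.linspace(0,2*np.pi,60);P=np.c_[XY[0]+r*np.cos(a),XY[1]+r*np.sin(a),0*a+z]
    q=((proj("top",P)-[260,170]+.5)*6-.5).round().astype(int);cv2.polylines(c,[q],True,col,1)
cv2.imwrite("pics/fit.png",c)
E
```

```text
knobtop top [ 0.50937265 -0.08453432] ringtop [ 0.50799585 -0.08359276]
knobtop scene [ 0.50918165 -0.07922084]
c1 [ 0.57704323 -0.04129556]
c2 [ 0.55285949 -0.15219045]
c3 [ 0.43985141 -0.12658649]
c4 [ 0.46362986 -0.01706194]
jar [ 0.49665724 -0.2261    ] juice_a [ 0.69729223 -0.00687127] arm end [0.5631901  0.09627716] [0.51635573 0.10623387]
```

View pics/fit.png

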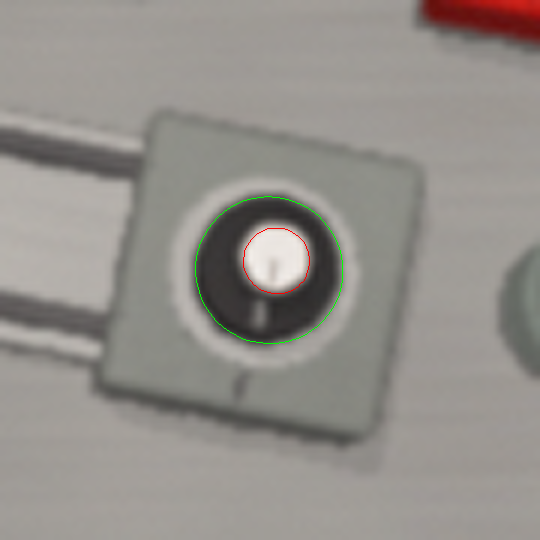

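The circles fit the knob top and ring well, with the axis at about (0.508, -0.083). Next I move above it, with the jaws turned back so the wrist has room to turn clockwise.

servo_tool --motion '[[[0.03, -0.025, 0], [0, 0, -0.1]], [[0.06, -0.05, 0], [0, 0, -0.2]], [[0.09, -0.074, 0], [0, 0, -0.3]], [[0.12, -0.099, 0], [0, 0, -0.4]], [[0.15, -0.124, 0], [0, 0, -0.5]], [[0.18, -0.149, 0], [0, 0, -0.6]], [[0.21, -0.174, 0], [0, 0, -0.7]], [[0.24, -0.198, 0.01], [0, 0, -0.8]], [[0.27, -0.223, 0.01], [0, 0, -0.9]], [[0.3, -0.248, 0.02], [0, 0, -1.0]], [[0.33, -0.273, 0.02], [0, 0, -1.1]], [[0.36, -0.298, 0.03], [0, 0, -1.2]], [[0.39, -0.322, 0.03], [0, 0, -1.3]], [[0.42, -0.347, 0.04], [0, 0, -1.4]], [[0.4465, -0.369, 0.05], [0, 0, -1.4]], [[0.4465, -0.369, 0.05], [0, 0, -1.4]], [[0.4465, -0.369, 0.05], [0, 0, -1.4]], [[0.4465, -0.369, 0.05], [0, 0, -1.4]], [[0.4465, -0.369, 0.05], [0, 0, -1.4]]]' --gripper 0.087 --squeeze 50

```text
clock: 2.28
tool_pos: [0.5077, -0.0844, 0.3552]
tool_rot: [[-0.185, 0.983, 0.001], [0.983, 0.185, -0.001], [-0.001, 0.0, -1.0]]
contact_force: [0.1, -0.5, -0.2]
width: 0.0867
```

```bash
cat >> h.py <<'E'
def show(target=None):
    s=manip.get_state();R=np.array(s["tool_rot"]);p=np.array(s["tool_pos"])
    print("t",round(s["clock"],2),"p",p.round(4),"q",np.round(s["joint_positions"],1),"F",np.round(s["contact_force"],2),"M",np.round(s["moment"],3),"w",round(s["width"],4))
    print("R",R.round(4).tolist())
    from scipy.spatial.transform import Rotation as Ro
    # rotvec in tool axes that sets z straight down
    z=R.T@np.array([0,0,-1.]);print("tilt fix rv",np.cross([0,0,1],z).round(4),"yaw of y",np.degrees(np.arctan2(R[1,1],R[0,1])).round(2))
    if target is not None: print("shift tool",(R.T@(np.array(target)-p)).round(4))
E
python3 -c "
from h import *
show([.508,-.083,.248])"
```

```text
t 2.28 p [ 0.5077 -0.0844  0.3552] q [-18.2  -0.2 106.8  -0.   73.3 -28.8] F [ 0.08 -0.51 -0.23] M [-0.011 -0.092 -0.037] w 0.0867
R [[-0.1847, 0.9828, 0.0005], [0.9828, 0.1847, -0.0007], [-0.0008, 0.0004, -1.0]]
tilt fix rv [ 0.0004  0.0008 -0.    ] yaw of y 10.65
shift tool [0.0014 0.0005 0.1072]
```

servo_tool --motion '[[[0.0015, 0.0005, 0.03], [0, 0, 0]], [[0.0015, 0.0005, 0.05], [0, 0, 0]], [[0.0015, 0.0005, 0.07], [0, 0, 0]], [[0.0015, 0.0005, 0.085], [0, 0, 0]], [[0.0015, 0.0005, 0.097], [0, 0, 0]], [[0.0015, 0.0005, 0.106], [0, 0, 0]], [[0.0015, 0.0005, 0.106], [0, 0, 0]], [[0.0015, 0.0005, 0.106], [0, 0, 0]], [[0.0015, 0.0005, 0.106], [0, 0, 0]]]'

```text
clock: 3.03
tool_pos: [0.5085, -0.0833, 0.2503]
tool_rot: [[-0.184, 0.983, 0.002], [0.983, 0.184, -0.001], [-0.002, 0.002, -1.0]]
contact_force: [0.3, 1.1, -0.3]
width: 0.0872
```

```bash
python3 -c "
from h import *
show([.508,-.083,.248])
a=manip.camera('top')[150:290,230:380];b=manip.camera('scene')[140:240,200:320]
o=np.zeros((560,800,3),np.uint8);o[:373,:400]=cv2.resize(a,(400,373));o[:333,400:]=cv2.resize(b,(400,333));cv2.imwrite('pics/g1.png',o[:380])"
```

```text
t 3.03 p [ 0.5085 -0.0833  0.2503] q [-18.1   7.4 111.2  -0.   61.2 -28.7] F [ 0.3   1.08 -0.28] M [ 0.011 -0.098  0.012] w 0.0872
R [[-0.1843, 0.9829, 0.0023], [0.9829, 0.1843, -0.0012], [-0.0016, 0.002, -1.0]]
tilt fix rv [ 0.002   0.0016 -0.    ] yaw of y 10.62
shift tool [ 0.0004 -0.0004  0.0023]
```

View pics/g1.png

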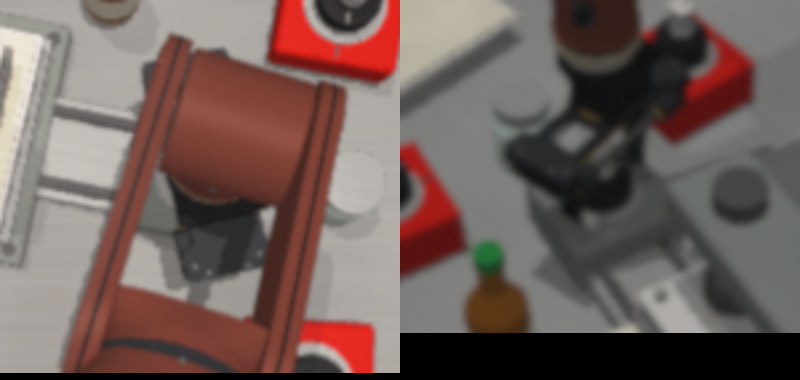

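The gripper stands over the grey drive, with the fingers on either side of the ring. I close on the ring now.

servo_tool --motion '[[[0, 0, 0.002], [0, 0, 0]], [[0, 0, 0.002], [0, 0, 0]], [[0, 0, 0.002], [0, 0, 0]], [[0, 0, 0.002], [0, 0, 0]], [[0, 0, 0.002], [0, 0, 0]], [[0, 0, 0.002], [0, 0, 0]], [[0, 0, 0.002], [0, 0, 0]], [[0, 0, 0.002], [0, 0, 0]]]' --gripper 0.04

```text
clock: 3.8
tool_pos: [0.5094, -0.0829, 0.2487]
tool_rot: [[-0.185, 0.983, 0.006], [0.983, 0.185, -0.001], [-0.002, 0.005, -1.0]]
contact_force: [6.5, 1.3, -3.2]
width: 0.0593
```

```bash
python3 -c "
from h import *
show()"
```

```text
t 3.8 p [ 0.5094 -0.0829  0.2487] q [-18.    7.6 111.2   0.   60.9 -28.7] F [ 6.53  1.32 -3.15] M [ 0.145 -0.744 -0.074] w 0.0593
R [[-0.1846, 0.9828, 0.0056], [0.9828, 0.1846, -0.0012], [-0.0022, 0.0053, -1.0]]
tilt fix rv [ 0.0053  0.0022 -0.    ] yaw of y 10.64
```

servo_tool --motion '[[[0, 0.001, 0], [0, 0, 0.03]], [[0, 0.001, 0], [0, 0, 0.06]], [[0, 0.001, 0], [0, 0, 0.09]], [[0, 0.001, 0], [0, 0, 0.12]], [[0, 0.001, 0], [0, 0, 0.15]], [[0, 0.001, 0], [0, 0, 0.18]], [[0, 0.001, 0], [0, 0, 0.21]], [[0, 0.001, 0], [0, 0, 0.24]], [[0, 0.001, 0], [0, 0, 0.27]], [[0, 0.001, 0], [0, 0, 0.3]]]'

```text
clock: 4.63
tool_pos: [0.51, -0.0828, 0.2486]
tool_rot: [[0.114, 0.993, 0.004], [0.993, -0.114, -0.002], [-0.001, 0.004, -1.0]]
contact_force: [-1.6, -0.9, 3.8]
width: 0.0591
```

```bash
python3 -c "
from h import *
show()"
```

```text
t 4.63 p [ 0.51   -0.0828  0.2486] q [-18.    7.7 111.1  -0.   60.9 -11.4] F [-1.65 -0.86  3.79] M [-0.153  0.563  0.434] w 0.0591
R [[0.1141, 0.9935, 0.0038], [0.9935, -0.1141, -0.0017], [-0.0012, 0.004, -1.0]]
tilt fix rv [ 0.004   0.0012 -0.    ] yaw of y -6.55
```

servo_tool --motion '[[[0, 0, 0], [0, 0, 0.02]], [[0, 0, 0], [0, 0, 0.04]], [[0, 0, 0], [0, 0, 0.06]], [[0, 0, 0], [0, 0, 0.08]], [[0, 0, 0], [0, 0, 0.1]]]'

```text
clock: 5.05
tool_pos: [0.51, -0.0827, 0.2486]
tool_rot: [[0.214, 0.977, 0.004], [0.977, -0.214, -0.002], [-0.001, 0.004, -1.0]]
contact_force: [1.1, -0.2, 0.7]
width: 0.059
```

```bash
cat >> h.py <<'E'
def mz():
    s=manip.get_state();R=np.array(s["tool_rot"]);y=np.degrees(np.arctan2(R[1,1],R[0,1]))
    print("t",round(s["clock"],2),"yaw",y.round(2),"turned",np.radians(10.64-y).round(4),"Mz",round(s["moment"][2],3),"eff6",round(s["effort"][5],3),"F",np.round(s["contact_force"],1),"p",np.round(s["tool_pos"],4),"w",round(s["width"],4))
E
python3 -c "
from h import *
mz()"
```

```text
t 5.05 yaw -12.37 turned 0.4015 Mz 0.518 eff6 0.175 F [ 1.1 -0.2  0.7] p [ 0.51   -0.0827  0.2486] w 0.059
```

servo_tool --motion '[[[0, 0, 0], [0, 0, 0.02]], [[0, 0, 0], [0, 0, 0.04]], [[0, 0, 0], [0, 0, 0.06]], [[0, 0, 0], [0, 0, 0.08]], [[0, 0, 0], [0, 0, 0.1]]]'

```text
clock: 5.47
tool_pos: [0.5101, -0.0828, 0.2486]
tool_rot: [[0.312, 0.95, 0.004], [0.95, -0.312, -0.002], [-0.0, 0.004, -1.0]]
contact_force: [0.5, 0.0, -0.3]
width: 0.0591
```

```bash
python3 -c "
from h import *
mz()"
```

```text
t 5.47 yaw -18.21 turned 0.5035 Mz 0.481 eff6 0.184 F [ 0.5  0.  -0.3] p [ 0.5101 -0.0828  0.2486] w 0.0591
```

servo_tool --motion '[[[0, 0, 0], [0, 0, 0.02]], [[0, 0, 0], [0, 0, 0.04]]]'

```text
clock: 5.63
tool_pos: [0.5101, -0.0828, 0.2486]
tool_rot: [[0.352, 0.936, 0.004], [0.936, -0.352, -0.002], [-0.0, 0.004, -1.0]]
contact_force: [1.2, -0.3, -0.1]
width: 0.0595
```

```bash
python3 -c "
from h import *
mz()
for i in range(4):
    manip.camera('scene');mz()"
```

```text
t 5.63 yaw -20.63 turned 0.5457 Mz 0.501 eff6 0.204 F [ 1.2 -0.3 -0.1] p [ 0.5101 -0.0828  0.2486] w 0.0595
t 5.68 yaw -20.69 turned 0.5468 Mz 0.231 eff6 0.273 F [ 1.6  0.1 -0. ] p [ 0.5101 -0.0828  0.2486] w 0.0591
t 5.73 yaw -20.59 turned 0.5451 Mz -0.007 eff6 0.281 F [ 1.5 -0.8 -0.2] p [ 0.5101 -0.0828  0.2486] w 0.059
t 5.78 yaw -20.56 turned 0.5446 Mz -0.057 eff6 0.028 F [ 1.7 -1.1  1.2] p [ 0.5101 -0.0828  0.2486] w 0.0592
t 5.83 yaw -20.54 turned 0.5443 Mz -0.071 eff6 -0.051 F [ 1.2 -0.8  0.6] p [ 0.5101 -0.0828  0.2487] w 0.0591
```

servo_tool --motion '[[[0, 0, 0], [0, 0, 0.02]], [[0, 0, 0], [0, 0, 0.04]]]'

```text
clock: 6.0
tool_pos: [0.5101, -0.0828, 0.2486]
tool_rot: [[0.39, 0.921, 0.004], [0.921, -0.39, -0.002], [0.0, 0.004, -1.0]]
contact_force: [1.7, -0.7, -0.8]
width: 0.0591
```

```bash
python3 -c "
from h import *
mz()"
```

```text
t 6.0 yaw -22.93 turned 0.586 Mz 0.524 eff6 0.124 F [ 1.7 -0.7 -0.8] p [ 0.5101 -0.0828  0.2486] w 0.0591
```

servo_tool --motion '[[[0, 0, 0], [0, 0, 0.02]], [[0, 0, 0], [0, 0, 0.04]]]'

```text
clock: 6.17
tool_pos: [0.5101, -0.0828, 0.2486]
tool_rot: [[0.428, 0.904, 0.004], [0.904, -0.428, -0.002], [0.0, 0.005, -1.0]]
contact_force: [0.7, -0.8, 0.0]
width: 0.0592
```

```bash
python3 -c "
from h import *
mz()"
```

```text
t 6.17 yaw -25.33 turned 0.6279 Mz 0.534 eff6 0.198 F [ 0.7 -0.8  0. ] p [ 0.5101 -0.0828  0.2486] w 0.0592
```

servo_tool --motion '[[[0, 0, 0], [0, 0, 0.02]], [[0, 0, 0], [0, 0, 0.04]]]'

```text
clock: 6.33
tool_pos: [0.5101, -0.0828, 0.2486]
tool_rot: [[0.466, 0.885, 0.004], [0.885, -0.466, -0.002], [0.0, 0.005, -1.0]]
contact_force: [1.9, -0.5, -0.5]
width: 0.0591
```

```bash
python3 -c "
from h import *
mz()"
```

```text
t 6.33 yaw -27.74 turned 0.6699 Mz 0.467 eff6 0.207 F [ 1.9 -0.5 -0.5] p [ 0.5101 -0.0828  0.2486] w 0.0591
```

servo_tool --motion '[[[0, 0, 0], [0, 0, 0.02]], [[0, 0, 0], [0, 0, 0.04]]]'

```text
clock: 6.5
tool_pos: [0.5101, -0.0828, 0.2486]
tool_rot: [[0.502, 0.865, 0.004], [0.865, -0.502, -0.002], [0.001, 0.005, -1.0]]
contact_force: [1.8, -0.6, -0.9]
width: 0.0591
```

```bash
python3 -c "
from h import *
mz()"
```

```text
t 6.5 yaw -30.16 turned 0.712 Mz 0.508 eff6 0.209 F [ 1.8 -0.6 -0.9] p [ 0.5101 -0.0828  0.2486] w 0.0591
```

servo_tool --motion '[[[0, 0, 0], [0, 0, 0.02]], [[0, 0, 0], [0, 0, 0.04]]]'

```text
clock: 6.67
tool_pos: [0.5101, -0.0828, 0.2486]
tool_rot: [[0.538, 0.843, 0.004], [0.843, -0.538, -0.002], [0.001, 0.005, -1.0]]
contact_force: [1.9, -1.1, -1.3]
width: 0.0594
```

```bash
python3 -c "
from h import *
mz()"
```

```text
t 6.67 yaw -32.57 turned 0.7542 Mz 0.48 eff6 0.209 F [ 1.9 -1.1 -1.3] p [ 0.5101 -0.0828  0.2486] w 0.0594
```

servo_tool --motion '[[[0, 0, 0], [0, 0, 0.02]], [[0, 0, 0], [0, 0, 0.04]]]'

```text
clock: 6.83
tool_pos: [0.5102, -0.0828, 0.2486]
tool_rot: [[0.573, 0.819, 0.004], [0.819, -0.573, -0.002], [0.001, 0.005, -1.0]]
contact_force: [1.5, -0.7, -0.9]
width: 0.059
```

```bash
python3 -c "
from h import *
mz()"
```

```text
t 6.83 yaw -34.99 turned 0.7964 Mz 0.524 eff6 0.21 F [ 1.5 -0.7 -0.9] p [ 0.5102 -0.0828  0.2486] w 0.059
```

servo_tool --motion '[[[0, 0, 0], [0, 0, 0.02]], [[0, 0, 0], [0, 0, 0.04]]]'

```text
clock: 7.0
tool_pos: [0.5102, -0.0828, 0.2486]
tool_rot: [[0.607, 0.794, 0.004], [0.794, -0.607, -0.002], [0.001, 0.005, -1.0]]
contact_force: [1.3, -0.4, -0.4]
width: 0.0594
```

```bash
python3 -c "
from h import *
mz()"
```

```text
t 7.0 yaw -37.41 turned 0.8386 Mz 0.511 eff6 0.21 F [ 1.3 -0.4 -0.4] p [ 0.5102 -0.0828  0.2486] w 0.0594
```

servo_tool --motion '[[[0, 0, 0], [0, 0, 0.02]], [[0, 0, 0], [0, 0, 0.04]]]'

```text
clock: 7.17
tool_pos: [0.5102, -0.0829, 0.2486]
tool_rot: [[0.64, 0.768, 0.005], [0.768, -0.64, -0.002], [0.002, 0.005, -1.0]]
contact_force: [2.5, -1.4, -1.6]
width: 0.0595
```

```bash
python3 -c "
from h import *
mz()"
```

```text
t 7.17 yaw -39.82 turned 0.8808 Mz 0.544 eff6 0.211 F [ 2.5 -1.4 -1.6] p [ 0.5102 -0.0829  0.2486] w 0.0595
```

servo_tool --motion '[[[0, 0, 0], [0, 0, 0.02]], [[0, 0, 0], [0, 0, 0.04]]]'

```text
clock: 7.33
tool_pos: [0.5102, -0.0829, 0.2487]
tool_rot: [[0.672, 0.74, 0.005], [0.74, -0.672, -0.002], [0.002, 0.005, -1.0]]
contact_force: [1.3, -1.5, -0.9]
width: 0.0593
```

```bash
python3 -c "
from h import *
mz()"
```

```text
t 7.33 yaw -42.24 turned 0.923 Mz 0.449 eff6 0.211 F [ 1.3 -1.5 -0.9] p [ 0.5102 -0.0829  0.2487] w 0.0593
```

servo_tool --motion '[[[0, 0, 0], [0, 0, 0.02]], [[0, 0, 0], [0, 0, 0.04]]]'

```text
clock: 7.5
tool_pos: [0.5102, -0.0829, 0.2486]
tool_rot: [[0.703, 0.711, 0.005], [0.711, -0.703, -0.002], [0.002, 0.005, -1.0]]
contact_force: [2.0, -0.8, -1.0]
width: 0.0592
```

```bash
python3 -c "
from h import *
mz()"
```

```text
t 7.5 yaw -44.66 turned 0.9651 Mz 0.477 eff6 0.212 F [ 2.  -0.8 -1. ] p [ 0.5102 -0.0829  0.2486] w 0.0592
```

servo_tool --motion '[[[0, 0, 0], [0, 0, 0.02]], [[0, 0, 0], [0, 0, 0.04]]]'

```text
clock: 7.67
tool_pos: [0.5102, -0.0829, 0.2486]
tool_rot: [[0.732, 0.681, 0.005], [0.681, -0.732, -0.002], [0.002, 0.005, -1.0]]
contact_force: [2.3, -1.9, -0.5]
width: 0.0589
```

```bash
python3 -c "
from h import *
mz()"
```

```text
t 7.67 yaw -47.08 turned 1.0073 Mz 0.512 eff6 0.212 F [ 2.3 -1.9 -0.5] p [ 0.5102 -0.0829  0.2486] w 0.0589
```

servo_tool --motion '[[[0, 0, 0], [0, 0, 0.02]], [[0, 0, 0], [0, 0, 0.04]]]'

```text
clock: 7.83
tool_pos: [0.5102, -0.0829, 0.2486]
tool_rot: [[0.76, 0.65, 0.005], [0.65, -0.76, -0.002], [0.002, 0.005, -1.0]]
contact_force: [1.7, -0.6, -0.9]
width: 0.0593
```

```bash
python3 -c "
from h import *
mz()"
```

```text
t 7.83 yaw -49.49 turned 1.0495 Mz 0.525 eff6 0.213 F [ 1.7 -0.6 -0.9] p [ 0.5102 -0.0829  0.2486] w 0.0593
```

servo_tool --motion '[[[0, 0, 0], [0, 0, 0.02]], [[0, 0, 0], [0, 0, 0.04]]]'

```text
clock: 8.0
tool_pos: [0.5103, -0.083, 0.2486]
tool_rot: [[0.787, 0.617, 0.005], [0.617, -0.787, -0.002], [0.003, 0.005, -1.0]]
contact_force: [2.3, -2.4, -0.9]
width: 0.0592
```

```bash
python3 -c "
from h import *
mz()"
```

```text
t 8.0 yaw -51.91 turned 1.0917 Mz 0.473 eff6 0.213 F [ 2.3 -2.4 -0.9] p [ 0.5103 -0.083   0.2486] w 0.0592
```

servo_tool --motion '[[[0, 0, 0], [0, 0, 0.02]], [[0, 0, 0], [0, 0, 0.04]]]'

```text
clock: 8.17
tool_pos: [0.5103, -0.083, 0.2486]
tool_rot: [[0.812, 0.583, 0.005], [0.583, -0.812, -0.002], [0.003, 0.005, -1.0]]
contact_force: [1.8, -1.0, -1.0]
width: 0.0589
```

```bash
python3 -c "
from h import *
mz()"
```

```text
t 8.17 yaw -54.32 turned 1.1338 Mz 0.496 eff6 0.214 F [ 1.8 -1.  -1. ] p [ 0.5103 -0.083   0.2486] w 0.0589
```

servo_tool --motion '[[[0, 0, 0], [0, 0, 0.02]], [[0, 0, 0], [0, 0, 0.04]]]'

```text
clock: 8.33
tool_pos: [0.5103, -0.083, 0.2486]
tool_rot: [[0.836, 0.548, 0.005], [0.548, -0.836, -0.002], [0.003, 0.005, -1.0]]
contact_force: [1.8, -2.2, -1.0]
width: 0.0592
```

```bash
python3 -c "
from h import *
mz()"
```

```text
t 8.33 yaw -56.74 turned 1.176 Mz 0.52 eff6 0.214 F [ 1.8 -2.2 -1. ] p [ 0.5103 -0.083   0.2486] w 0.0592
```

servo_tool --motion '[[[0, 0, 0], [0, 0, 0.02]], [[0, 0, 0], [0, 0, 0.04]]]'

```text
clock: 8.5
tool_pos: [0.5103, -0.083, 0.2486]
tool_rot: [[0.859, 0.513, 0.005], [0.513, -0.859, -0.002], [0.003, 0.004, -1.0]]
contact_force: [1.5, -1.7, -1.6]
width: 0.0593
```

```bash
python3 -c "
from h import *
mz()"
```

```text
t 8.5 yaw -59.15 turned 1.2181 Mz 0.435 eff6 0.215 F [ 1.5 -1.7 -1.6] p [ 0.5103 -0.083   0.2486] w 0.0593
```

servo_tool --motion '[[[0, 0, 0], [0, 0, 0.02]], [[0, 0, 0], [0, 0, 0.04]]]'

```text
clock: 8.67
tool_pos: [0.5103, -0.083, 0.2486]
tool_rot: [[0.879, 0.476, 0.005], [0.476, -0.879, -0.002], [0.003, 0.004, -1.0]]
contact_force: [3.1, -1.4, -1.1]
width: 0.0591
```

```bash
python3 -c "
from h import *
mz()"
```

```text
t 8.67 yaw -61.57 turned 1.2603 Mz 0.513 eff6 0.215 F [ 3.1 -1.4 -1.1] p [ 0.5103 -0.083   0.2486] w 0.0591
```

Still at the free level. I'll check in a picture that the pad really is coming down and the fingers aren't slipping on the ring.

```bash
python3 -c "
from h import *
b=manip.camera('scene')[180:320,235:375];a=cv2.imread('pics/scene0.png')[180:320,235:375]
cv2.imwrite('pics/g2.png',cv2.resize(np.hstack([a,b]),None,fx=2.8,fy=2.8,interpolation=cv2.INTER_CUBIC));mz()"
```

```text
t 8.72 yaw -61.63 turned 1.2614 Mz 0.312 eff6 0.262 F [ 1.8 -1.4 -1.1] p [ 0.5103 -0.083   0.2486] w 0.0591
```

View pics/g2.png

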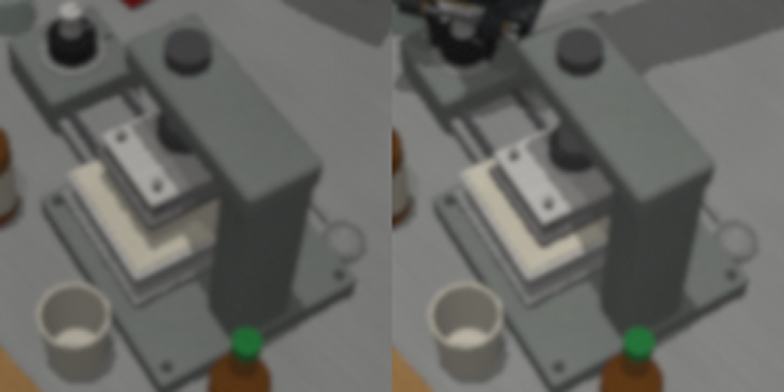

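The pad has come down by about 6.4 px, roughly 27 mm, so the ring is following the fingers. A small gap remains, so I continue.

servo_tool --motion '[[[0, 0, 0], [0, 0, 0.02]], [[0, 0, 0], [0, 0, 0.04]]]'

```text
clock: 8.88
tool_pos: [0.5103, -0.0831, 0.2487]
tool_rot: [[0.899, 0.438, 0.005], [0.438, -0.899, -0.002], [0.004, 0.004, -1.0]]
contact_force: [1.9, -1.3, -0.9]
width: 0.0591
```

```bash
python3 -c "
from h import *
mz()"
```

```text
t 8.88 yaw -64.05 turned 1.3035 Mz 0.521 eff6 0.174 F [ 1.9 -1.3 -0.9] p [ 0.5103 -0.0831  0.2487] w 0.0591
```

servo_tool --motion '[[[0, 0, 0], [0, 0, 0.02]], [[0, 0, 0], [0, 0, 0.04]]]'

```text
clock: 9.05
tool_pos: [0.5103, -0.0831, 0.2486]
tool_rot: [[0.917, 0.399, 0.005], [0.399, -0.917, -0.002], [0.004, 0.004, -1.0]]
contact_force: [1.6, -0.3, -0.8]
width: 0.059
```

```bash
python3 -c "
from h import *
mz()"
```

```text
t 9.05 yaw -66.46 turned 1.3456 Mz 0.532 eff6 0.243 F [ 1.6 -0.3 -0.8] p [ 0.5103 -0.0831  0.2486] w 0.059
```

servo_tool --motion '[[[0, 0, 0], [0, 0, 0.02]], [[0, 0, 0], [0, 0, 0.04]]]'

```text
clock: 9.22
tool_pos: [0.5103, -0.0831, 0.2487]
tool_rot: [[0.933, 0.361, 0.005], [0.361, -0.933, -0.002], [0.004, 0.004, -1.0]]
contact_force: [2.0, -1.7, -1.2]
width: 0.0594
```

```bash
python3 -c "
from h import *
mz()"
```

```text
t 9.22 yaw -68.87 turned 1.3877 Mz 0.567 eff6 0.276 F [ 2.  -1.7 -1.2] p [ 0.5103 -0.0831  0.2487] w 0.0594
```

servo_tool --motion '[[[0, 0, 0], [0, 0, 0.02]], [[0, 0, 0], [0, 0, 0.04]]]'

```text
clock: 9.38
tool_pos: [0.5103, -0.0831, 0.2486]
tool_rot: [[0.947, 0.321, 0.005], [0.321, -0.947, -0.002], [0.004, 0.004, -1.0]]
contact_force: [1.4, -1.7, -1.2]
width: 0.0593
```

```bash
python3 -c "
from h import *
mz()"
```

```text
t 9.38 yaw -71.28 turned 1.4297 Mz 0.649 eff6 0.307 F [ 1.4 -1.7 -1.2] p [ 0.5103 -0.0831  0.2486] w 0.0593
```

The moment is rising at about 0.75 N m/rad. Touch came at about 1.31 rad, and the ring is now about 0.12 rad past it, so roughly 4 N. I hold there, release the ring, and rise to the knob.

servo_tool --motion '[[[0, 0, 0], [0, 0, 0]], [[0, 0, 0], [0, 0, 0]], [[0, 0, 0], [0, 0, 0]], [[0, 0, 0], [0, 0, 0]], [[0, 0, 0], [0, 0, 0]]]'

```text
clock: 9.8
tool_pos: [0.5103, -0.0832, 0.2487]
tool_rot: [[0.947, 0.321, 0.005], [0.321, -0.947, -0.002], [0.004, 0.004, -1.0]]
contact_force: [1.5, -1.9, -1.3]
width: 0.0592
```

```bash
python3 -c "
from h import *
mz()"
```

```text
t 9.8 yaw -71.29 turned 1.43 Mz 0.196 eff6 0.198 F [ 1.5 -1.9 -1.3] p [ 0.5103 -0.0832  0.2487] w 0.0592
```

servo_tool --motion '[[[0, 0, 0], [0, 0, 0]], [[0, 0, 0], [0, 0, 0]], [[0, 0, 0], [0, 0, 0]], [[0, 0, 0], [0, 0, 0]], [[0, 0, 0], [0, 0, 0]], [[0, 0, 0], [0, 0, 0]], [[0, 0, 0], [0, 0, 0]], [[0, 0, 0], [0, 0, 0]]]' --gripper 0.087

```text
clock: 10.47
tool_pos: [0.5103, -0.0831, 0.2486]
tool_rot: [[0.947, 0.321, 0.005], [0.321, -0.947, -0.002], [0.004, 0.004, -1.0]]
contact_force: [-0.6, 0.6, 0.2]
width: 0.0866
```

```bash
python3 -c "
from h import *
mz();show([.5103,-.0831,.282])"
```

```text
t 10.47 yaw -71.29 turned 1.43 Mz -0.007 eff6 0.001 F [-0.6  0.6  0.2] p [ 0.5103 -0.0831  0.2486] w 0.0866
t 10.47 p [ 0.5103 -0.0831  0.2486] q [-18.    7.7 111.1  -0.   60.9  53.3] F [-0.57  0.58  0.25] M [-0.033 -0.004 -0.007] w 0.0866
R [[0.9472, 0.3207, 0.0053], [0.3208, -0.9472, -0.0024], [0.0042, 0.0039, -1.0]]
tilt fix rv [ 0.0039 -0.0042  0.    ] yaw of y -71.29
shift tool [ 0.0001  0.0001 -0.0334]
```

servo_tool --motion '[[[0, 0, -0.012], [0, 0, 0]], [[0, 0, -0.024], [0, 0, 0]], [[0, 0, -0.034], [0, 0, 0]], [[0, 0, -0.034], [0, 0, 0]], [[0, 0, -0.034], [0, 0, 0]]]'

```text
clock: 10.88
tool_pos: [0.5107, -0.0832, 0.2843]
tool_rot: [[0.947, 0.321, 0.008], [0.321, -0.947, -0.003], [0.007, 0.006, -1.0]]
contact_force: [-0.1, 0.1, -0.3]
width: 0.087
```

servo_tool --motion '[[[0, 0, 0], [0, 0, 0]], [[0, 0, 0], [0, 0, 0]], [[0, 0, 0], [0, 0, 0]], [[0, 0, 0], [0, 0, 0]], [[0, 0, 0], [0, 0, 0]], [[0, 0, 0], [0, 0, 0]], [[0, 0, 0], [0, 0, 0]], [[0, 0, 0], [0, 0, 0]], [[0, 0, 0], [0, 0, 0]], [[0, 0, 0], [0, 0, 0]], [[0, 0, 0], [0, 0, 0]], [[0, 0, 0], [0, 0, 0]], [[0, 0, 0], [0, 0, 0]]]' --gripper 0.01 --squeeze 40

```text
clock: 11.97
tool_pos: [0.5107, -0.0829, 0.2843]
tool_rot: [[0.947, 0.321, 0.008], [0.321, -0.947, -0.003], [0.007, 0.005, -1.0]]
contact_force: [-0.9, 3.3, 1.8]
width: 0.0254
```

```bash
python3 -c "
from h import *
mz();show([.5103,-.0831,.282])"
```

```text
t 11.97 yaw -71.29 turned 1.4299 Mz 0.005 eff6 -0.016 F [-0.9  3.3  1.8] p [ 0.5107 -0.0829  0.2843] w 0.0254
t 11.97 p [ 0.5107 -0.0829  0.2843] q [-18.    4.8 109.9  -0.   64.8  53.3] F [-0.88  3.27  1.78] M [0.546 0.183 0.005] w 0.0254
R [[0.9471, 0.3208, 0.0081], [0.3208, -0.9471, -0.0027], [0.0068, 0.0051, -1.0]]
tilt fix rv [ 0.0051 -0.0068  0.    ] yaw of y -71.29
shift tool [-0.0004  0.      0.0023]
```

servo_tool --motion '[[[0, 0, 0], [0, 0, 0.04]], [[0, 0, 0], [0, 0, 0.08]], [[0, 0, 0], [0, 0, 0.12]], [[0, 0, 0], [0, 0, 0.16]], [[0, 0, 0], [0, 0, 0.2]], [[0, 0, 0], [0, 0, 0.24]], [[0, 0, 0], [0, 0, 0.28]], [[0, 0, 0], [0, 0, 0.32]], [[0, 0, 0], [0, 0, 0.36]], [[0, 0, 0], [0, 0, 0.4]]]'

```text
clock: 12.8
tool_pos: [0.5107, -0.0833, 0.2843]
tool_rot: [[0.997, -0.075, 0.008], [-0.075, -0.997, -0.004], [0.008, 0.003, -1.0]]
contact_force: [-0.7, -0.9, 0.4]
width: 0.0251
```

```bash
python3 -c "
from h import *
mz()"
```

```text
t 12.8 yaw -94.29 turned 1.8313 Mz 0.149 eff6 -0.437 F [-0.7 -0.9  0.4] p [ 0.5107 -0.0833  0.2843] w 0.0251
```

servo_tool --motion '[[[0, 0, 0], [0, 0, 0.04]], [[0, 0, 0], [0, 0, 0.08]], [[0, 0, 0], [0, 0, 0.12]], [[0, 0, 0], [0, 0, 0.16]], [[0, 0, 0], [0, 0, 0.2]], [[0, 0, 0], [0, 0, 0.24]], [[0, 0, 0], [0, 0, 0.28]], [[0, 0, 0], [0, 0, 0.32]], [[0, 0, 0], [0, 0, 0.36]], [[0, 0, 0], [0, 0, 0.4]]]'

```text
clock: 13.63
tool_pos: [0.5106, -0.0836, 0.2843]
tool_rot: [[0.889, -0.458, 0.008], [-0.458, -0.889, -0.005], [0.009, 0.001, -1.0]]
contact_force: [-0.8, -0.7, 0.3]
width: 0.0251
```

```bash
python3 -c "
from h import *
mz()"
```

```text
t 13.63 yaw -117.27 turned 2.2325 Mz 0.236 eff6 -0.417 F [-0.8 -0.7  0.3] p [ 0.5106 -0.0836  0.2843] w 0.0251
```

servo_tool --motion '[[[0, 0, 0], [0, 0, 0.04]], [[0, 0, 0], [0, 0, 0.08]], [[0, 0, 0], [0, 0, 0.12]], [[0, 0, 0], [0, 0, 0.16]], [[0, 0, 0], [0, 0, 0.2]], [[0, 0, 0], [0, 0, 0.25]], [[0, 0, 0], [0, 0, 0.25]], [[0, 0, 0], [0, 0, 0.25]]]'

```text
clock: 14.3
tool_pos: [0.5104, -0.0839, 0.2844]
tool_rot: [[0.749, -0.663, 0.007], [-0.663, -0.749, -0.006], [0.009, -0.0, -1.0]]
contact_force: [-2.0, 0.1, 1.1]
width: 0.0246
```

servo_tool --motion '[[[0, 0, 0], [0, 0, 0]], [[0, 0, 0], [0, 0, 0]], [[0, 0, 0], [0, 0, 0]], [[0, 0, 0], [0, 0, 0]], [[0, 0, 0], [0, 0, 0]], [[0, 0, 0], [0, 0, 0]], [[0, 0, 0], [0, 0, 0]], [[0, 0, 0], [0, 0, 0]]]' --gripper 0.087

```text
clock: 14.97
tool_pos: [0.5105, -0.0839, 0.2844]
tool_rot: [[0.749, -0.663, 0.007], [-0.663, -0.749, -0.006], [0.009, -0.0, -1.0]]
contact_force: [-0.4, 0.1, -0.3]
width: 0.0703
```

servo_tool --motion '[[[0, 0, -0.02], [0, 0, 0]], [[0, 0, -0.04], [0, 0, 0]], [[0, 0, -0.06], [0, 0, 0]], [[0, 0, -0.09], [0, 0, 0]], [[0, 0, -0.12], [0, 0, 0]], [[0, 0, -0.12], [0, 0, 0]], [[0, 0, -0.12], [0, 0, 0]]]'

```text
clock: 15.55
tool_pos: [0.5102, -0.0833, 0.4068]
tool_rot: [[0.749, -0.663, 0.012], [-0.663, -0.749, -0.007], [0.014, -0.002, -1.0]]
contact_force: [0.7, 0.0, -0.7]
width: 0.0871
```

```bash
python3 -c "
from h import *
mz()
a=manip.camera('top');b=manip.camera('scene')
cv2.imwrite('pics/g3.png',np.hstack([cv2.resize(a,(400,300)),cv2.resize(b,(400,300))]))
cv2.imwrite('pics/g4.png',cv2.resize(np.hstack([b[170:310,225:365],cv2.imread('pics/scene0.png')[170:310,225:365]]),None,fx=2.8,fy=2.8,interpolation=cv2.INTER_CUBIC))"
```

```text
t 15.55 yaw -131.51 turned 2.4809 Mz -0.029 eff6 0.0 F [ 0.7  0.  -0.7] p [ 0.5102 -0.0833  0.4068] w 0.0871
```

View pics/g3.png

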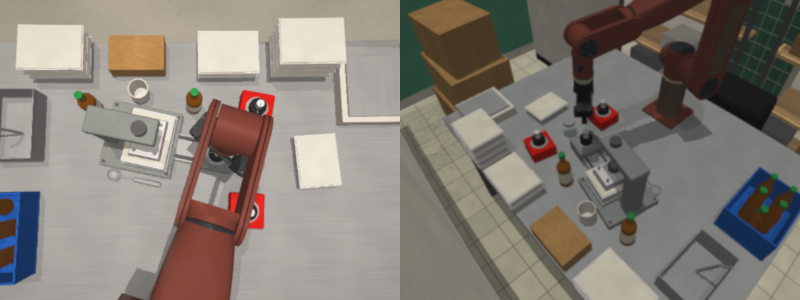

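View pics/g4.png

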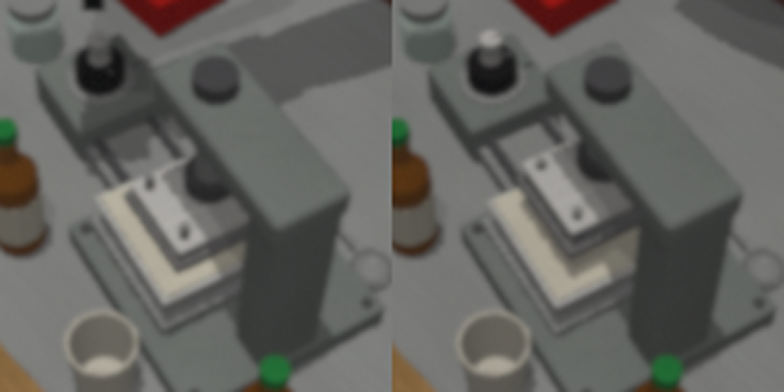

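The pad rests on the lid and the bystanders stand as before. I move the arm aside to read the ring and knob marks from above.

servo_tool --motion '[[[0.026, 0.03, 0], [0, 0, 0]], [[0.052, 0.06, 0], [0, 0, 0]], [[0.078, 0.09, 0], [0, 0, 0]], [[0.104, 0.12, 0], [0, 0, 0]], [[0.13, 0.15, 0], [0, 0, 0]], [[0.155, 0.18, 0], [0, 0, 0]], [[0.18, 0.21, 0], [0, 0, 0]], [[0.18, 0.21, 0], [0, 0, 0]], [[0.18, 0.21, 0], [0, 0, 0]], [[0.18, 0.21, 0], [0, 0, 0]]]'

```text
clock: 16.48
tool_pos: [0.5045, -0.3591, 0.4028]
tool_rot: [[0.748, -0.663, 0.004], [-0.663, -0.748, -0.002], [0.004, -0.001, -1.0]]
contact_force: [0.3, 0.6, -0.3]
width: 0.087
```

```bash
python3 -c "
from h import *
mz()
a=manip.camera('top');o=cv2.imread('pics/top0.png')
f=lambda x:cv2.resize(x[185:245,270:335],None,fx=6,fy=6,interpolation=cv2.INTER_CUBIC)
cv2.imwrite('pics/g5.png',np.hstack([f(o),f(a)]))
cv2.imwrite('pics/g6.png',a)"
```

```text
t 16.48 yaw -131.55 turned 2.4816 Mz 0.015 eff6 -0.012 F [ 0.3  0.6 -0.3] p [ 0.5045 -0.3591  0.4028] w 0.087
```

View pics/g5.png

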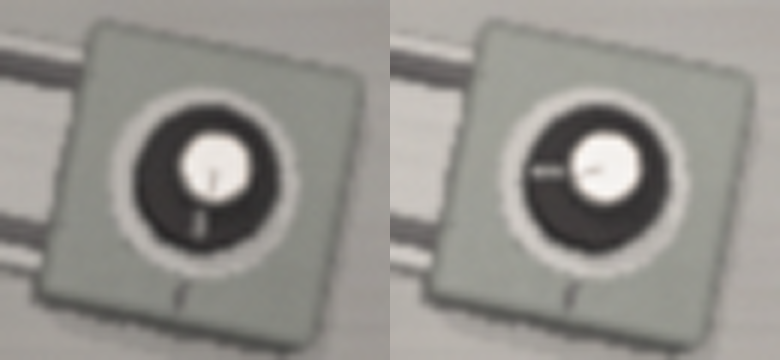

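View pics/g6.png

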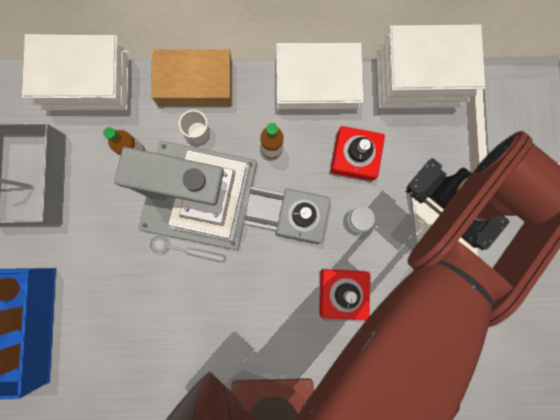

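```bash
python3 -c "
from h import *
XY=np.array([.5093,-.0833])
for n,z,r0,r1,sg in(('knob',.13,.003,.010,-1),('ring',.092,.016,.027,1)):
  for c in([0,0],[.001,0],[-.001,0],[0,.001],[0,-.001]):
    out=[]
    for f in('pics/top0.png','pics/g6.png'):
        g=cv2.cvtColor(cv2.imread(f),cv2.COLOR_BGR2GRAY)
        th=np.radians(np.arange(0,360,1));rr=np.linspace(r0,r1,12)
        T,Rr=np.meshgrid(th,rr,indexing='ij')
        P=np.c_[(XY[0]+c[0]+Rr*np.cos(T)).ravel(),(XY[1]+c[1]+Rr*np.sin(T)).ravel(),np.full(T.size,z)]
        q=proj('top',P).astype(np.float32).reshape(360,12,2)
        v=cv2.remap(g,q[...,0],q[...,1],cv2.INTER_CUBIC).astype(float).mean(1)*sg
        k=int(v.argmax());w=np.arange(k-20,k+21);e=np.clip(v[w%360]-np.sort(v[w%360])[8],0,None)
        out.append((w*e).sum()/e.sum())
    print(n,c,np.round(out,1),'cw turn rad',np.radians((out[0]-out[1])%360).round(3))
"
```

```text
knob [0, 0] [171.1  99.5] cw turn rad 1.25
knob [0.001, 0] [172.7 108.3] cw turn rad 1.124
knob [-0.001, 0] [169.2  90.1] cw turn rad 1.38
knob [0, 0.001] [180.1 102.6] cw turn rad 1.352
knob [0, -0.001] [162.3  96.8] cw turn rad 1.143
ring [0, 0] [318.   81.2] cw turn rad 4.134
ring [0.001, 0] [310.9  83.9] cw turn rad 3.962
ring [-0.001, 0] [322.4 325.3] cw turn rad 6.233
ring [0, 0.001] [313.1 314.6] cw turn rad 6.257
ring [0, -0.001] [324.2  81.4] cw turn rad 4.237
```

```bash
python3 -c "
from h import *
for f in('pics/top0.png','pics/g6.png'):
    g=cv2.cvtColor(cv2.imread(f),cv2.COLOR_BGR2GRAY).astype(float)
    G=cv2.resize(g[195:232,288:322],None,fx=8,fy=8,interpolation=cv2.INTER_CUBIC)
    m=(G>150).astype(np.uint8);n,l,st,ce=cv2.connectedComponentsWithStats(m)
    # knob disc: component near (305.5,212.5)
    pc=lambda p:((p[0]+.5)/8-.5+288,(p[1]+.5)/8-.5+195)
    d=[np.hypot(*(np.array(pc(c))-[305.8,212.7])) if s[4]<9000 else 99 for c,s in zip(ce,st)]
    k=int(np.argmin(d));cnt=max(cv2.findContours((l==k).astype(np.uint8),0,1)[0],key=cv2.contourArea)
    kc=pc(cv2.minEnclosingCircle(cv2.convexHull(cnt))[0]);e=cv2.fitEllipse(cv2.convexHull(cnt));kc2=pc(e[0])
    b=(G<90).astype(np.uint8);n,l,st,ce=cv2.connectedComponentsWithStats(b);k=1+int(st[1:,4].argmax())
    h=cv2.convexHull(max(cv2.findContours((l==k).astype(np.uint8),0,1)[0],key=cv2.contourArea));r=cv2.fitEllipse(h);rc=pc(r[0])
    print(f,'knob c',np.round(kc,2),np.round(kc2,2),np.round(np.array(e[1])/8,1),'ring c',np.round(rc,2),np.round(np.array(r[1])/8,1))
    print(' world',atz('top',kc2,.13).round(4),atz('top',rc,.092).round(4))
    for nm,c,z,r0,r1,sg,lo,hi in(('knob',kc2,.13,.003,.0095,-1,60,220),('ring',rc,.092,.017,.026,1,40,220)):
        X=atz('top',c,z);th=np.radians(np.arange(lo,hi));rr=np.linspace(r0,r1,12);T,Rr=np.meshgrid(th,rr,indexing='ij')
        q=proj('top',np.c_[(X[0]+Rr*np.cos(T)).ravel(),(X[1]+Rr*np.sin(T)).ravel(),np.full(T.size,z)]).astype(np.float32).reshape(len(th),12,2)
        v=cv2.remap(g.astype(np.float32),q[...,0],q[...,1],cv2.INTER_CUBIC).mean(1)*sg
        k=int(v.argmax());w=np.arange(max(k-18,0),min(k+19,len(v)));ee=np.clip(v[w]-np.percentile(v[w],30),0,None)
        print(' ',nm,'azimuth',round(lo+(w*ee).sum()/ee.sum(),1))
"
```

```text
pics/top0.png knob c [305.5  212.35] [305.48 212.34] [11.1 11.2] ring c [303.9 214.6] [23.5 24.7]
 world [ 0.5102 -0.0838] [ 0.5085 -0.0829]
  knob azimuth 168.5
  ring azimuth 170.4
pics/g6.png knob c [305.44 212.32] [305.45 212.34] [11.5 11.5] ring c [303.85 214.59] [23.1 24.3]
 world [ 0.5102 -0.0837] [ 0.5085 -0.0828]
  knob azimuth 106.0
  ring azimuth 79.2
```

```bash
python3 -c "
from h import *
print(manip.finish_job());mz()"
```

```text
the job is handed in; nothing more can be done
None
the job is handed in; nothing more can be done
```

I set the press and handed the job in at about 16.5 s. My estimate of the pad force is 12–13 N. It comes from moments and angles, since the pad force itself could not be read, and no verdict was reported.

- **Ring:** I gripped the grey drive's ring (not the two red look-alikes) and turned it in small steps. The free level was about 0.50 N m. The moment began to rise at about 1.3 rad, and I stopped at 1.43 rad. The two moment readings put the touch force at 3.8 N and 4.8 N. I held it there and released.
- **Knob:** I turned it 1.05 rad clockwise, let go and moved the arm clear.

**Last checks:**
- **Pad and bystanders:** The pictures show the pad down on the lid. The bottles, jar and cup stand where they were. Most of the spare tray was hidden by the arm in the last picture, but nothing went near it.
- **Knob mark:** It shows a turn of about 1.09 rad, which agrees with the tool.
- **Ring mark:** It first read about 1.59 rad, which disagreed with the tool's 1.43 rad. The fitted ring centre lay about 2 mm off the knob axis; correcting for that by hand gives about 1.47 rad. If that excess is real, the force is about 1 N higher, still inside the 9 to 16.5 N band.

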